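# Move the flat battery from the edge burnisher to the charger

## Task

The battery pack in the edge burnisher is flat. Gently and evenly squeeze the two sprung tabs on its sides together to free it, draw it straight up out of the burnisher without forcing it, and put it in the charger, pressing it gently down until it is fully home and both tabs have clicked out; do not ram it or let go of it before it is in the socket, and leave the other things on the bench alone.

Things in the scene. Friction and masses are not known exactly. Their poses are not given: they have to be found in the camera images.
- pack: battery pack, grey plastic, 0.22 kg. Origin: middle of the underside of its cap, which stands on the socket's rim; the cap is 54 x 42 mm (x, y), 44 mm tall with a flat top. z up, x along the long side. The black tabs stand on the +y and -y faces: ribbed pads 22 mm wide, 14 to 36 mm above the origin, 56 mm over their outer faces when out, 45 mm when both are fully in.
- pack_foot (a point): middle of the foot of the pack's stem, 34 mm below the cap's underside. The stem, 40 x 34 mm (x, y), fills the socket; its last 4 mm taper by 1.2 mm a side. A key rib on its +x face, 8 mm wide and 3.5 mm proud, lets it in only one way round.
- tab_left (a joint): the +y tab of the pack: 0 when sprung out, grows as it is pushed in, up to a stop at 0.0055 m. Spring 4 N when out, 8.5 N at the stop. Its catch, under a ledge of the socket, lets go at about 3.5 mm, or at 4.5 mm if the pack leans to that side.
- tab_right (a joint): the -y tab of the pack, just like tab_left
- burnisher: edge burnisher: a motor tool clamped nose down, wooden tip below, in a stand (foot 150 x 120 mm, column on the +x side, lower than the rim) bolted to a plywood packer. Its squared top, 62 x 56 mm, is the battery socket. Origin on the packer, 3 to 12 mm above the bench, straight below the rim's middle; z up, x towards the key slot.
- burnisher_rim (a point): middle of the rim of the burnisher's socket, 190 mm above the burnisher's origin; axes as the burnisher's. Mouth 42.4 x 36.4 mm (x, y), 38 mm deep.
- charger: dark grey charger, case 108 mm wide (y), 57 mm tall, from 76 mm behind (-x) to 62 mm ahead of its origin, on a plywood packer. In its top lies a paler floating plate 92 x 86 mm that carries a battery socket like the burnisher's. The -x end of the case is a step 6 mm lower with two small lamps. Origin on the packer, 3 to 12 mm above the bench; z up, x towards the key slot.
- charger_rim (a point): the charger's middle at the height of the socket's rim, 60 mm above the charger's origin; axes as the charger's. The plate floats level and does not turn, but the socket's middle stands up to 7 mm from here in x and in y, each time elsewhere, and shifts under about 3 N: look and feel for it. Mouth 42.4 x 36.4 mm, flat rim, 1.2 mm of play around the stem.
- charger_contacts (a joint): sprung contact block in the floor of the charger's socket: 0 when up, about 0.0045 when the pack is home (m). It meets the pack's foot 5 mm above home and pushes back with 4 to 6.5 N, so a pack only set in stands proud. With the tabs free their sloping catches meet the rim when the cap is 20 mm too high; 8 to 15 N of press in all clicks them home, the cap then within 1 mm of the rim.
- awl: scratch awl lying on the mat, wooden handle, 150 mm long, 26 mm thick; origin at the middle of its underside, x along it. Leave alone.
- folder: bone folder, flat ivory-coloured strip 152 x 22 x 5 mm; origin under its middle. Leave alone.
- mallet: white mallet standing on its head, 64 mm across, 208 mm tall; origin under its middle. Leave alone.
- cement: amber cement jar with a black cap, 68 mm across, 85 mm tall; origin under its middle. Leave alone.
- edge_paint: black bottle of edge paint, 44 mm across, 100 mm tall; origin under its middle. Leave alone.
- rivet_tray: plywood tray 100 x 140 x 28 mm with compartments; origin under its middle. Leave alone.
- punch_block: wooden block 60 x 150 x 45 mm with steel punches standing in it up to 117 mm; origin under its middle. Leave alone.
There are look-alikes about, which are no part of the job. Of the things that look like the charger, the larger one is meant.

How it is judged:
On the way, in this order (a step that is already met when the one before it is completed fails the run):
1. both tabs are squeezed in while the pack is still in the burnisher (value of joint each of tab_left, tab_right above 0.003 m and z of pack in the frame of burnisher_rim below 0.01 m), for 0.1 s.
2. the pack is drawn clear of the burnisher (z of pack in the frame of burnisher_rim above 0.036 m), for 0.1 s.
At the end, for the whole second after the job is handed in: The pack is home in the charger: its cap's underside within 2 mm of the rim's height, within 12 mm of the charger's middle (the plate floats), upright within 0.04 rad and in line with the socket within 0.07 rad, both tabs sprung out to within 1.5 mm, at rest and let go (z of pack in the frame of charger_rim between -0.002 and 0.002 m and horizontal distance between pack and charger_rim below 0.012 m and angle between pack's own z axis and vertical below 0.04 rad and angle between the x axis of pack and the x axis of charger_rim, either way round below 0.07 rad and value of joint each of tab_left, tab_right below 0.0015 m and linear speed of pack below 0.02 m/s); the robot touches nothing.
It fails at once if the pack is forced against the burnisher (more than 30 N between them) (contact force between pack and burnisher above 30 N).
It fails at once if the pack is rammed into the charger (more than 40 N between them) (contact force between pack and charger above 40 N).
It fails at once if the tabs are crushed (more than 60 N between the fingers and the pack, both sides added) (contact force between the fingers and pack above 60 N).
It fails at once if the pack falls to the bench (below 50 mm), or is let go over the charger before its stem is in the socket (fingers off it with its cap more than 25 mm above the rim) (height (world z) of pack below 0.05 m or (horizontal distance between pack and charger_rim below 0.04 m and z of pack in the frame of charger_rim above 0.025 m and contact force between the fingers and pack below 0.05 N)).
It fails at once if another thing on the bench is pushed more than 20 mm (distance of any of awl, folder, mallet, cement, edge_paint, rivet_tray, punch_block from where it was at the start of the episode above 0.02 m).
It also fails if it takes over 61 s, if anything falls off the work surface, if the arm or the gripper's body presses on something with over 40 N, if the wrist force passes 120 N, or if a joint passes its speed limit or range.

## Robot

A 7-joint arm with a two-finger parallel gripper is mounted at the origin on the work surface. World frame = base frame: x ahead of the robot, y to its left, z up, the work surface at z = 0. Lengths are in m, angles in rad, forces in N, time in s.
With the tool pointing down it reaches from about 0.425 to 0.925 m from the base axis. Payload 6.8 kg.
Tool frame: the origin (TCP) lies midway between the tips of the shut fingers; the grasp point (between the pads) lies 19 mm behind it; x points along the fingers, y is the direction in which the jaws open and shut, and the axes are right-handed (so a half turn about x gives the same grasp; the last joint's range is limited). The gripper opens to 85 mm and grips with 20 to 120 N. Pads are 22 mm wide; open, the fingers measure 114 mm over their backs; the gripper's body (76 mm by 85 mm) begins 54 mm behind the grasp point. The pads swing forward as they close: fully open they stand 13 mm farther back than shut.
Start: joints at [-1.4, 0.477, 0.022, 1.555, -0.011, 1.109, -0.083], TCP at [0.186, 0.649, 0.231] pointing down, gripper open.
Joint ranges: [-2.96, 2.96], [-0.34, 2.1], [-1.41, 1.46], [0.24, 2.44], [-1.37, 4.51], [0.17, 1.92], [-2.96, 2.96]. Speed limits (rad/s): [2.39, 2.39, 3.14, 3.14, 3.14, 3.14, 3.14].

## Interface

Orientations are given as a rotation vector (axis times angle).
In Python, from bench import r, viewer, nets gives the robot as it stands.
- The arm moves only by the shell command python3 -m pendant 'ROWS' [FORCE]. ROWS is JSON, one flat list of numbers, 5 for each row, row after row: the finger opening in mm, from 0 to 85.4, then the shift along the tool's x, y, z in mm, then the turn about the tool's x in rad. A call has 1 to 20 rows; each row shifts and turns the commanded pose from where the row before left it, along the tool's axes as they then stand; what a row does not reach is not made up. A row lasts 1/8 s, in which the tool goes at most 62.5 mm and 10.7 degrees, less where a joint would pass 70% of its speed; a pose out of reach is approached as far as the arm can. A call with a gripper value outside its range is refused whole. The fingers move at their own pace and stop on an object; FORCE is the grip in N (left out, the last holds). Time passes only in rows, so rows that do not move let the fingers close. It gives the time, the measured TCP pose, the force and the opening at its end, in the units of the state.
- r.get_obs(): the state, without advancing time (a new reading comes with each control period).
- viewer.grab_frame(name): name is "scene" or "top" or "wrist"; returns (picture, depth): 384x512x3 uint8, red, green, blue; 384x512 float32, m along the optical axis (not along the pixel's ray), 0 where there is no reading.
- viewer.calibration(name): a dict with "mtx" (3x3 intrinsics, pixels), "distortion" ([k1, k2, p1, p2, k3] as OpenCV has them; the pictures are not rectified), "world_to_cam" (4x4, takes a point from world to camera coordinates). Camera axes: x right, y up, looking along -z (the intrinsics and any distortion apply to the point x, -y, -z); pixel columns grow to the right and rows downward; lengths in m; the calibration is good to about 2 mm. A picture is of the moment at which its call begins: read the wrist's pose just before it. calibration takes no time and is no camera call; for the wrist camera it gives the pose at the moment of the call.
- r.hand_in(): hands the job in, once; it reports no verdict.
Trained networks look in the newest picture that a camera, given by its name, has taken for a name from the list of things; names that differ only in an ending like _2 or _b are one class to them, and where a whole thing is asked for, a point or a joint stands for the part that bears it (a point fixed in the world has none). Each returns a list of dicts, best first, with "score" (0 to 1); they miss things now and then, are a little off and sometimes report something else, mostly with a low value. They report only what shows in the picture. A call takes as long as a camera call. They do not tell look-alikes from the thing itself.
- nets.look_for(name, camera): "location" ([x, y, z] in m, in world coordinates, good to about 4 mm: the middle of the surface that is visible of it).
- nets.silhouettes(name, camera): "mask" (384x512 bool, what is visible of it).
The state is a dict: "clock": time; "joints": joint angles; "qvel": joint speeds; "tau": joint torques, N m; "tcp_pos": TCP position; "orientation": TCP orientation; "contact_force": force on the tool from outside, world axes, zero at the start; "moment": the same for the moment, N m; "grip_width": finger opening in m.
Only numpy, scipy, OpenCV 4.12 (cv2) and the standard library are available. Lean on these libraries where they do the work, as an engineer would, in place of code of your own. Each camera call takes 0.05 s, during which the arm holds its last target. There are 200 camera calls.

## Working session

There is one attempt and no reset: what is moved stays moved. The work goes in short steps, Python scripts to look and compute and a shell command to move; the robot and the scene stay as the last step left them, time stands still between calls to the robot, and variables do not carry over. Pictures are saved under pics/ and viewed, about 8 in all and at most 12, crops included, and the job is handed in when it is done.

```bash
ls; mkdir -p pics; cat > h.py <<'E'
import numpy as np, cv2
from bench import r, viewer, nets
def cloud(cam, dep):
    c=viewer.calibration(cam); K=np.array(c["mtx"],float); D=np.array(c["distortion"],float)
    h,w=dep.shape; v,u=np.mgrid[0:h,0:w]
    p=cv2.undistortPoints(np.stack([u,v],-1).reshape(-1,1,2).astype(float),K,D).reshape(h,w,2)
    P=np.stack([p[...,0]*dep,-p[...,1]*dep,-dep],-1)
    M=np.linalg.inv(np.array(c["world_to_cam"]))
    W=P@M[:3,:3].T+M[:3,3]; W[dep<=0]=np.nan
    return W
def proj(cam,pts):
    c=viewer.calibration(cam); M=np.array(c["world_to_cam"]); q=np.atleast_2d(pts)@M[:3,:3].T+M[:3,3]
    q=q*[1,-1,-1]
    return cv2.projectPoints(q.reshape(-1,1,3),np.zeros(3),np.zeros(3),np.array(c["mtx"],float),np.array(c["distortion"],float))[0].reshape(-1,2)
E
python3 - <<'E'
from h import *
ims=[]
for cam in("scene","top"):
    im,d=viewer.grab_frame(cam); ims.append(im); np.savez(f"{cam}.npz",im=im,d=d,W=cloud(cam,d))
    for n in("pack","burnisher","charger"):
        print(cam,n,[(round(o["score"],2),np.round(o["location"],3).tolist(),np.round(proj(cam,o["location"])[0]).tolist()) for o in nets.look_for(n,cam)])
    cv2.imwrite(f"pics/{cam}0.png",cv2.resize(im[...,::-1],(768,576)))
o=r.get_obs(); print(o)
E
```

```text
pics
scene pack [(0.67, [0.528, -0.248, 0.236], [193.0, 148.0])]
scene burnisher [(0.84, [0.538, -0.234, 0.018], [202.0, 187.0])]
scene charger [(0.64, [0.48, 0.222, 0.066], [323.0, 199.0]), (0.55, [0.646, 0.344, 0.05], [347.0, 249.0]), (0.37, [0.653, 0.005, 0.002], [252.0, 231.0])]
top pack []
top burnisher [(0.93, [0.507, -0.229, 0.015], [323.0, 215.0])]
top charger [(0.83, [0.632, 0.333, 0.047], [159.0, 179.0]), (0.6, [0.453, 0.215, 0.067], [192.0, 231.0])]
{'clock': 0.4, 'joints': array([-1.40006479,  0.47706871,  0.02239821,  1.55558872, -0.01147151,
        1.10931459, -0.08307037]), 'qvel': array([ 0.00098943, -0.0002727 ,  0.00093599, -0.00147143, -0.00038123,
        0.00044472, -0.00098004]), 'tau': array([-1.94737215e-03, -5.95634830e+01,  1.60383236e+00, -2.81121898e+01,
        1.23392520e-02,  3.99487180e-03, -1.19300367e-05]), 'tcp_pos': array([0.18576711, 0.64883806, 0.23118194]), 'orientation': array([ 0.21865151,  1.55969462, -0.21904701]), 'contact_force': array([-0.7581264 ,  0.26452597,  0.33748604]), 'moment': array([0.04068581, 0.00039237, 0.04316801]), 'grip_width': 0.08539276312794589}
```

View pics/scene0.png

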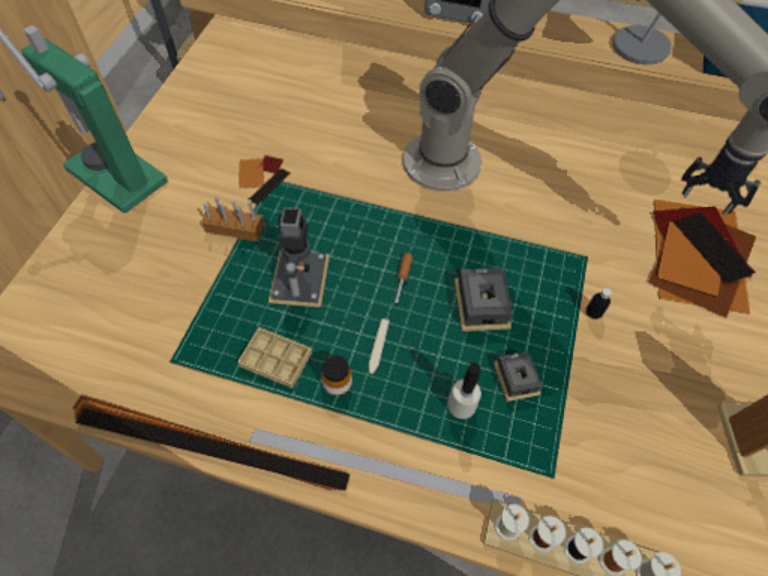

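View pics/top0.png

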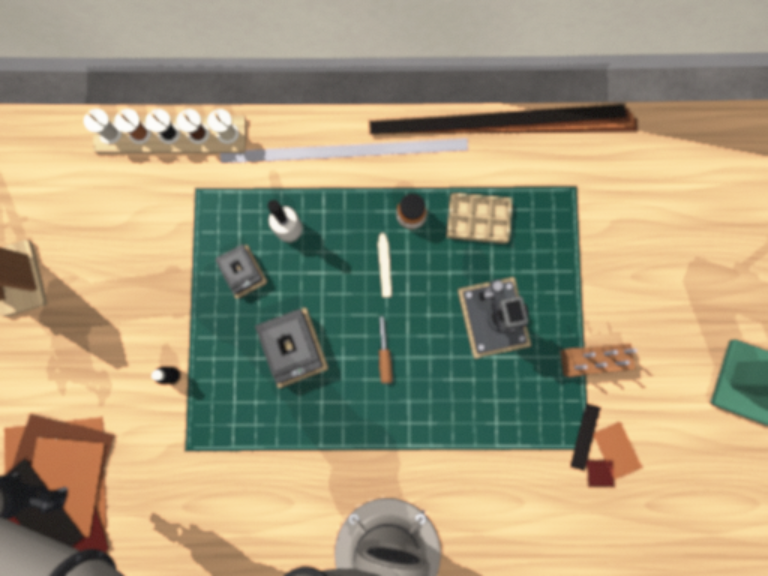

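```bash
python3 - <<'E'
from h import *
from scipy.spatial.transform import Rotation as R
print(np.round(R.from_rotvec(r.get_obs()['orientation']).as_matrix(),3))
for cam in("scene","top"):
    z=np.load(f"{cam}.npz"); W=z["W"]
    print(cam,"dist",np.round(viewer.calibration(cam)["distortion"],3), "cam pos",np.round(np.linalg.inv(viewer.calibration(cam)["world_to_cam"])[:3,3],3))
    for nm,c,rad,zl,zh in(("packtop",(.52,-.24),.06,.225,.26),("packtop2",(.52,-.24),.06,.18,.225),("chg",(.47,.22),.11,.05,.1),("chgS",(.64,.335),.08,.03,.1)):
        m=(np.hypot(W[...,0]-c[0],W[...,1]-c[1])<rad)&(W[...,2]>zl)&(W[...,2]<zh)
        P=W[m]
        if len(P)<20: print(nm,len(P)); continue
        rc=cv2.minAreaRect((P[:,:2]*1000).astype(np.float32))
        print(nm,len(P),"z pct",np.round(np.percentile(P[:,2],[2,25,50,75,98]),4),"rect",np.round(rc[0],1),np.round(rc[1],1),round(rc[2],1))
E
```

```text
[[-0.     0.275  0.961]
 [-0.     0.961 -0.275]
 [-1.    -0.     0.   ]]
scene dist [0.039 0.    0.    0.    0.   ] cam pos [1.301 0.191 1.322]
packtop 203 z pct [0.2269 0.2337 0.2373 0.2398 0.2437] rect [ 514.2 -253.6] [58.6 55.6] 5.1
packtop2 173 z pct [0.1807 0.1918 0.1963 0.2112 0.2236] rect [ 515.6 -253.1] [64.6 57.3] 11.3
chg 915 z pct [0.0531 0.0639 0.0671 0.0692 0.0739] rect [457.5 222. ] [143.8 108.5] 20.8
chgS 521 z pct [0.0316 0.0439 0.0468 0.0492 0.0532] rect [636.7 342.3] [94.9 74.7] 31.5
top dist [0.037 0.    0.    0.    0.   ] cam pos [ 0.372 -0.006  1.513]
packtop 302 z pct [0.2274 0.2355 0.2388 0.241  0.245 ] rect [ 508.9 -253.8] [53.8 56.3] 11.1
packtop2 122 z pct [0.1814 0.1917 0.1952 0.1987 0.2233] rect [ 506.5 -253.6] [66.3 55.6] 12.7
chg 1225 z pct [0.056  0.0639 0.067  0.0695 0.0746] rect [453.  217.6] [138.1 108.4] 20.4
chgS 552 z pct [0.0318 0.0434 0.0463 0.049  0.0539] rect [633.2 337.7] [94.7 72.2] 28.2
```

The scene shows the burnisher with its pack at (293,215) in the 768-wide picture, and the larger charger at (485,297). The top view shows the pack at (512,312) and the charger at (290,345), with its lamps on the end towards the robot. First I'll read the wrist camera's offset and the column's side, then move over the charger.

```bash
python3 - <<'E'
from h import *
from scipy.spatial.transform import Rotation as R
o=r.get_obs(); T=R.from_rotvec(o['orientation']).as_matrix()
c=viewer.calibration("wrist"); M=np.linalg.inv(c["world_to_cam"])
print("cam in tool",np.round(T.T@(M[:3,3]-o['tcp_pos']),3)); print("cam axes in tool",np.round(T.T@M[:3,:3],2)); print(np.round(c["mtx"]))
for cam in("scene","top"):
    W=np.load(f"{cam}.npz")["W"]
    for zl,zh in((.008,.03),(.05,.12),(.12,.17),(.185,.2)):
        m=(np.hypot(W[...,0]-.51,W[...,1]+.24)<.12)&(W[...,2]>zl)&(W[...,2]<zh)&(W[...,1]>-.33); P=W[m]
        if len(P)>10:
            rc=cv2.minAreaRect((P[:,:2]*1000).astype(np.float32)); print(cam,zl,zh,len(P),np.round(np.median(P,0),3),np.round(rc[0],1),np.round(rc[1],1),round(rc[2],1))
E
python3 -m pendant '[85,-12,-34,37,0, 85,-12,-34,37,0, 85,-12,-34,37,0, 85,-12,-34,37,0, 85,-12,-34,37,0, 85,-12,-34,37,0, 85,-12,-34,37,0, 85,-12,-34,37,0, 85,-12,-34,37,0, 85,-12,-34,37,0, 85,0,0,0,0]' 20
```

```text
cam in tool [-0.142 -0.001 -0.071]
cam axes in tool [[ 0.    0.28 -0.96]
 [ 1.    0.    0.  ]
 [ 0.   -0.96 -0.28]]
[[279.   0. 252.]
 [  0. 279. 194.]
 [  0.   0.   1.]]
scene 0.008 0.03 768 [ 0.545 -0.232  0.016] [ 529.8 -249.2] [159.1 131. ] 12.1
scene 0.05 0.12 121 [ 0.57  -0.233  0.109] [ 553.5 -233.9] [76.8 62.5] 28.2
scene 0.12 0.17 231 [ 0.543 -0.238  0.131] [ 540.  -243.5] [108.   64.6] 21.3
scene 0.185 0.2 85 [ 0.538 -0.236  0.194] [ 515.8 -252.5] [63.8 57.3] 13.0
top 0.008 0.03 972 [ 0.497 -0.23   0.017] [ 513.7 -239.4] [171.9 180.6] 9.8
top 0.05 0.12 46 [ 0.555 -0.229  0.114] [ 525.7 -229. ] [112.8  32.5] 16.2
top 0.12 0.17 178 [ 0.556 -0.233  0.128] [ 529.5 -233.4] [114.1  50.4] 9.9
top 0.185 0.2 82 [ 0.488 -0.233  0.194] [ 507.5 -253.4] [64.2 55.6] 12.7
clock: 1.78
tcp_pos: [0.4504, 0.2163, 0.3527]
orientation: [0.226, 1.556, -0.224]
contact_force: [-1.1, 1.2, -0.3]
grip_width: 0.0852
```

```bash
cat > chg.py <<'E'
import sys
from h import *
im,d=viewer.grab_frame("wrist"); W=cloud("wrist",d)
name=sys.argv[1]; np.savez(name+".npz",im=im,d=d,W=W); cv2.imwrite(f"pics/{name}.png",cv2.resize(im[...,::-1],(768,576)))
E
python3 chg.py w1; python3 - <<'E'
from h import *
W=np.load("w1.npz")["W"]
c=(.46,.22)
near=np.hypot(W[...,0]-c[0],W[...,1]-c[1])<.11
for zl,zh in((.05,.09),(.056,.064),(.0645,.08)):
    m=near&(W[...,2]>zl)&(W[...,2]<zh); m=cv2.morphologyEx(m.astype(np.uint8),cv2.MORPH_OPEN,np.ones((3,3)))>0
    P=W[m]; rc=cv2.minAreaRect((P[:,:2]*1000).astype(np.float32)); print(zl,zh,len(P),np.round(np.percentile(P[:,2],[5,25,50,75,95]),4),np.round(rc[0],1),np.round(rc[1],1),round(rc[2],1))
E
```

```text
0.05 0.09 5507 [0.0608 0.0666 0.0684 0.0701 0.0712] [450.8 220.5] [138.6 108.3] 21.1
0.056 0.064 815 [0.0597 0.0607 0.0613 0.062  0.063 ] [394.9 198.8] [ 18.7 107.4] 20.1
0.0645 0.08 4600 [0.0661 0.0673 0.0693 0.0703 0.0713] [459.2 223.7] [120.3 108.2] 20.8
```

View pics/w1.png

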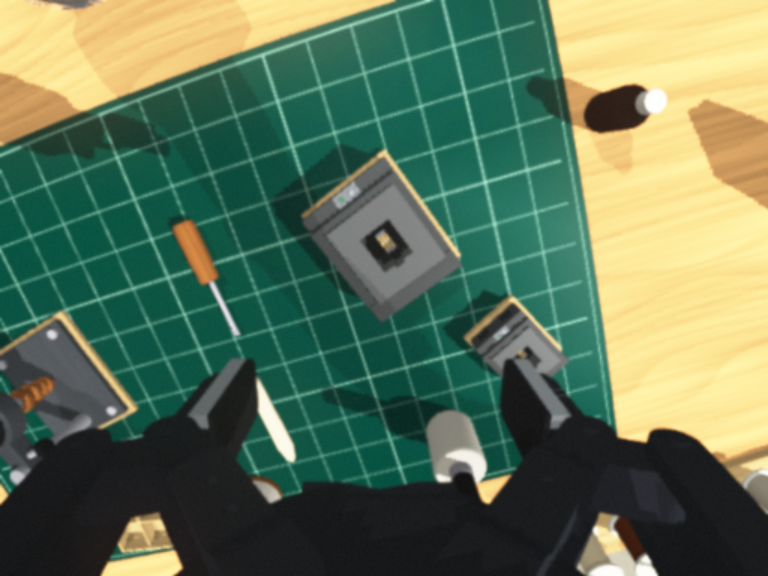

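The wrist view shows the charger at (380,240), with the socket mouth at (388,243) and the key slot at its +x side (400,262). The smaller look-alike is at (515,345). I'll measure the mouth's outline and move on to the burnisher.

```bash
cat > mouth.py <<'E'
import sys
from h import *
def mouth(name, rimz, yaw, c0, lo=0.008):
    z=np.load(name+".npz"); W=z["W"]; g=cv2.cvtColor(z["im"],cv2.COLOR_RGB2GRAY)
    c=viewer.calibration("wrist"); M=np.linalg.inv(c["world_to_cam"]); o=M[:3,3]
    # intersect rays with the rim plane
    P=o+(W-o)*((rimz-o[2])/(W[...,2]-o[2]))[...,None]
    a=np.deg2rad(yaw); Rm=np.array([[np.cos(a),-np.sin(a)],[np.sin(a),np.cos(a)]])
    L=(P[...,:2]-c0)@Rm*1000
    inside=(abs(L[...,0])<38)&(abs(L[...,1])<36)
    for nm,m in(("depth",inside&(W[...,2]<rimz-lo)),("dark",inside&(g<np.percentile(g[inside],50)-25))):
        n,l,s,_=cv2.connectedComponentsWithStats(m.astype(np.uint8)); 
        if n<2: print(nm,"none"); continue
        k=1+np.argmax(s[1:,4]); Q=L[l==k]
        # key lies within |y|<4; take x extents off it
        b=Q[abs(Q[:,1])>7]
        ex=np.percentile(b[:,0],[1,99]); ey=np.percentile(Q[:,1],[1,99])
        mid=np.array([ex.mean(),ey.mean()])
        print(nm,len(Q),"x",np.round(ex,1),"y",np.round(ey,1),"xmax key",round(np.percentile(Q[abs(Q[:,1]-mid[1])<3][:,0],99),1),"mid",np.round(mid,1),"world",np.round(c0+Rm@mid/1000,4))
if __name__=="__main__": mouth(sys.argv[1],float(sys.argv[2]),float(sys.argv[3]),np.array([float(sys.argv[4]),float(sys.argv[5])]))
E
python3 mouth.py w1 0.0700 20.9 0.4573 0.2230
python3 -m pendant '[85,-5,-40,0,0, 85,-5,-57,4,0, 85,-5,-57,4,0, 85,0,-57,4,0, 85,0,-57,4,0, 85,0,-57,4,0, 85,0,-57,4,0, 85,0,-57,4,0, 85,0,0,0,0]'
```

```text
depth 615 x [-23.5  16.5] y [-14.8  19.6] xmax key 19.7 mid [-3.5  2.4] world [0.4532 0.224 ]
dark 587 x [-24.   18.4] y [-16.3  19.9] xmax key 21.8 mid [-2.8  1.8] world [0.4541 0.2237]
clock: 2.95
tcp_pos: [0.353, -0.212, 0.3664]
orientation: [0.224, 1.558, -0.223]
contact_force: [0.8, 0.0, 0.9]
grip_width: 0.085
```

```bash
python3 -m pendant '[85,0,1,54,0, 85,0,1,54,0, 85,0,1,54,0, 85,0,0,0,-0.166, 85,0,0,0,-0.166, 85,0,0,0,-0.166, 85,0,0,0,0, 85,0,0,0,0]'
python3 chg.py w2; python3 - <<'E'
from h import *
from scipy.spatial.transform import Rotation as R
o=r.get_obs(); T=R.from_rotvec(o['orientation']).as_matrix(); print(np.round(T,3),o['tcp_pos'])
z=np.load("w2.npz"); W=z["W"]
near=np.hypot(W[...,0]-.51,W[...,1]+.25)<.07
for zl,zh in((.229,.26),(.205,.229),(.185,.2)):
    m=near&(W[...,2]>zl)&(W[...,2]<zh); m=cv2.morphologyEx(m.astype(np.uint8),cv2.MORPH_OPEN,np.ones((3,3)))>0
    P=W[m]
    if len(P)<20: print(zl,len(P)); continue
    rc=cv2.minAreaRect((P[:,:2]*1000).astype(np.float32)); print(zl,zh,len(P),np.round(np.percentile(P[:,2],[5,25,50,75,95]),4),np.round(rc[0],1),np.round(rc[1],1),round(rc[2],1))
E
```

```text
clock: 3.95
tcp_pos: [0.511, -0.2499, 0.3659]
orientation: [-0.17, 1.564, 0.172]
contact_force: [0.1, -0.7, 0.5]
grip_width: 0.0852
[[-0.    -0.216  0.976]
 [ 0.001  0.976  0.216]
 [-1.     0.001 -0.   ]] [ 0.51092862 -0.25020788  0.36601193]
0.229 0.26 2496 [0.2332 0.2399 0.241  0.2416 0.2424] [ 509.3 -255. ] [54.5 55.4] 11.9
0.205 0.229 132 [0.2106 0.2129 0.219  0.2251 0.2272] [ 490.7 -259.4] [16.8 55.9] 11.8
0.185 0.2 466 [0.1868 0.1961 0.1968 0.1974 0.1982] [ 507.5 -255.9] [64.7 56.1] 10.5
```

View pics/w2.png

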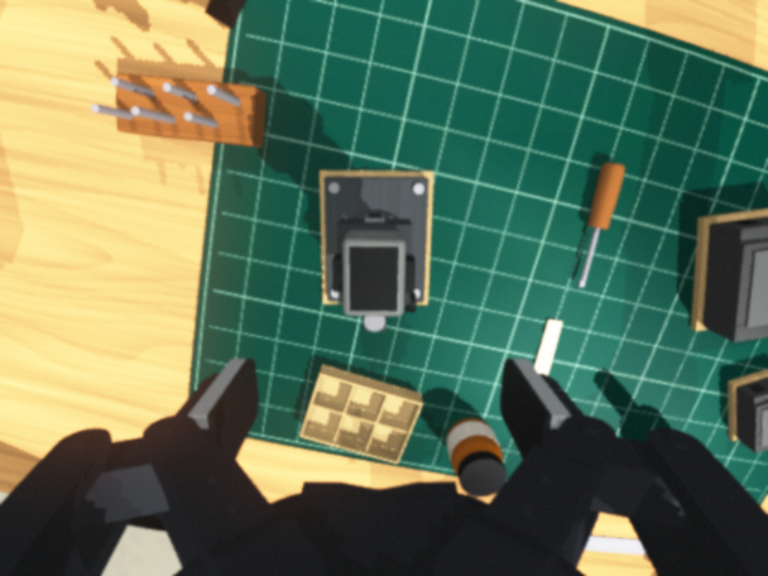

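The wrist view shows the pack's cap at (374,275), with the column on its +x side (374,322). The tabs are left and right in the picture, so the jaw direction is right. I'll go down around the tabs and close nearly to contact.

```bash
python3 -m pendant '[85,20,-2,-1,0.008, 85,40,-2,-1.6,0, 85,40,-0.3,0,0, 85,30,0,0,0, 85,20,0,0,0, 85,10,0,0,0, 85,6,0,0,0, 85,0,0,0,0, 60,0,0,0,0, 60,0,0,0,0, 60,0,0,0,0, 60,0,0,0,0]' 20
python3 chg.py w3
python3 - <<'E'
from h import *
W=np.load("w3.npz")["W"]; c=np.array([.5093,-.255]); near=np.hypot(W[...,0]-c[0],W[...,1]-c[1])<.05
m=near&(W[...,2]>.236)&(W[...,2]<.246); print(m.sum())
P=W[m]; 
if len(P)>20: rc=cv2.minAreaRect((P[:,:2]*1000).astype(np.float32)); print(np.median(P[:,2]),rc)
E
```

```text
clock: 5.5
tcp_pos: [0.509, -0.256, 0.2004]
orientation: [-0.166, 1.564, 0.166]
contact_force: [0.1, -0.9, 0.0]
grip_width: 0.0601
10012
0.2410792645683635 ((505.538818359375, -257.4033508300781), (46.066650390625, 85.52076721191406), 11.700638771057129)
```

View pics/w3.png

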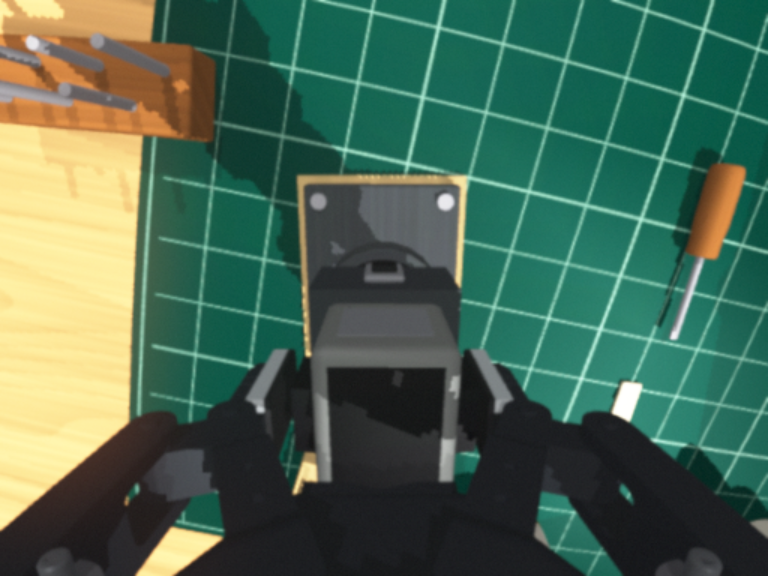

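The close-up shows the cap between columns 316 and 458 and the pads at about 290 and 468, so the tool sits a little to its -y side. I'll measure this before squeezing.

```bash
python3 - <<'E'
from h import *
from scipy.spatial.transform import Rotation as R
o=r.get_obs(); T=R.from_rotvec(o['orientation']).as_matrix()
z=np.load("w3.npz"); W=z["W"]; L=(W-o['tcp_pos'])@T*1000
g=cv2.cvtColor(z["im"],cv2.COLOR_RGB2GRAY)
for row in (235,245,255,265,280,295):
    print(row,[(c,int(g[row,c]),round(float(L[row,c,1]),1),round(float(-L[row,c,0]),0)) for c in list(range(184,220,3))+list(range(294,326,3))])
E
```

```text
235 [(184, 128, -35.7, 13.0), (187, 130, -34.3, 12.0), (190, 104, -32.9, 12.0), (193, 31, -31.5, 11.0), (196, 35, -30.9, 7.0), (199, 69, -72.7, -200.0), (202, 67, -68.6, -200.0), (205, 224, -63.7, -195.0), (208, 87, -19.1, 38.0), (211, 98, -17.6, 39.0), (214, 107, -16.4, 39.0), (217, 110, -15.2, 39.0), (294, 103, 15.8, 40.0), (297, 102, 17.1, 39.0), (300, 101, 18.2, 40.0), (303, 97, 19.6, 39.0), (306, 87, 21.1, 37.0), (309, 45, 29.2, 7.0), (312, 31, 29.3, 13.0), (315, 117, 31.0, 12.0), (318, 131, 32.5, 12.0), (321, 132, 34.0, 12.0), (324, 116, 35.6, 12.0)]
245 [(184, 127, -33.3, 23.0), (187, 41, -32.0, 23.0), (190, 25, -31.1, 20.0), (193, 27, -31.2, 14.0), (196, 29, -31.1, 8.0), (199, 42, -27.1, 19.0), (202, 25, -25.6, 19.0), (205, 22, -24.2, 19.0), (208, 79, -19.0, 39.0), (211, 92, -17.8, 40.0), (214, 100, -16.5, 40.0), (217, 82, -15.3, 40.0), (294, 54, 15.8, 41.0), (297, 77, 17.1, 40.0), (300, 100, 18.2, 41.0), (303, 95, nan, nan), (306, 76, 21.0, 39.0), (309, 23, 26.6, 20.0), (312, 23, 28.4, 18.0), (315, 25, 29.4, 20.0), (318, 41, 29.9, 24.0), (321, 127, 31.4, 24.0), (324, 131, 33
[... 1518 characters left out ...]
.0), (309, 23, 24.7, 33.0), (312, 23, 26.3, 32.0), (315, 24, 27.5, 33.0), (318, 20, 29.0, 32.0), (321, 26, 28.6, 39.0), (324, 23, 29.1, 41.0)]
295 [(184, 32, -30.8, 39.0), (187, 33, -31.0, 34.0), (190, 63, -91.4, -200.0), (193, 52, -87.0, -200.0), (196, 54, -82.6, -200.0), (199, 31, -25.7, 32.0), (202, 32, -24.0, 34.0), (205, 30, -22.8, 33.0), (208, 21, -21.7, 32.0), (211, 99, -18.9, 40.0), (214, 141, -17.6, 40.0), (217, 160, -16.1, 41.0), (294, 142, 16.9, 41.0), (297, 188, 18.2, 41.0), (300, 176, 19.8, 39.0), (303, 115, 22.4, 33.0), (306, 51, 23.8, 33.0), (309, 54, 25.2, 33.0), (312, 57, 26.8, 32.0), (315, 58, 28.0, 33.0), (318, 26, 29.0, 35.0), (321, 22, 29.1, 39.0), (324, 27, 21.2, 69.0)]
```

```bash
python3 -m pendant '[60,0,1,0,0, 60,0,0.8,0,0, 60,0,0,0,0, 57,0,0,0,0, 55,0,0,0,0, 54,0,0,0,0, 54,0,0,0,0]' 20
python3 -c "
from h import *
print(r.get_obs())" | grep -E "contact|moment|grip"
```

```text
clock: 6.42
tcp_pos: [0.5086, -0.2544, 0.2006]
orientation: [-0.166, 1.564, 0.166]
contact_force: [-0.5, 0.3, 4.3]
grip_width: 0.0542
        -0.13063823,  -0.28000695,   0.03967096]), 'tcp_pos': array([ 0.50864854, -0.25442578,  0.20058951]), 'orientation': array([-0.16577791,  1.56404508,  0.16551024]), 'contact_force': array([-0.52034446,  0.27547211,  4.28282765]), 'moment': array([ 0.00134507,  0.27058818, -0.07385204]), 'grip_width': 0.054213248803405716}
```

The sideways force is about zero, so the squeeze is even. The +4 N upward comes from the pads swinging forward as they close, so I'll raise the tool slightly while squeezing.

```bash
python3 -m pendant '[52,-0.5,0,0,0, 50,-0.5,0,0,0, 48,-0.5,0,0,0, 46,-0.5,0,0,0, 45,0,0,0,0, 44.5,0,0,0,0, 44.5,0,0,0,0]' 20
python3 -c "
from h import *
print(r.get_obs())" | grep -E "contact|moment|grip"
```

```text
clock: 7.3
tcp_pos: [0.5084, -0.2541, 0.2021]
orientation: [-0.166, 1.565, 0.166]
contact_force: [-1.8, 0.2, -0.6]
grip_width: 0.0446
       -7.59529788e-02, -1.50143467e-01, -3.77022196e-03]), 'tcp_pos': array([ 0.50835163, -0.2540517 ,  0.20209608]), 'orientation': array([-0.1655785 ,  1.5648983 ,  0.16610474]), 'contact_force': array([-1.76167237,  0.16230192, -0.62943972]), 'moment': array([-0.04204725,  0.11536147, -0.00977897]), 'grip_width': 0.04463273476536144}
```

```bash
python3 -m pendant '[44,-1,0,0,0, 44,-1,0,0,0, 44,-2,0,0,0, 44,-2,0,0,0, 44,0,0,0,0]' 20
```

```text
clock: 7.92
tcp_pos: [0.5087, -0.2542, 0.2085]
orientation: [-0.166, 1.564, 0.166]
contact_force: [-0.5, -0.0, -2.3]
grip_width: 0.0443
```

```bash
python3 -m pendant '[44,-4,0,0,0, 44,-6,0,0,0, 44,-8,0,0,0, 44,-10,0,0,0, 44,-12,0,0,0, 44,-15,0,0,0, 44,-15,0,0,0, 44,-15,0,0,0, 44,-12,0,0,0, 44,-6,0,0,0, 44,0,0,0,0]' 20
python3 chg.py w4
python3 - <<'E'
from h import *
from scipy.spatial.transform import Rotation as R
o=r.get_obs(); T=R.from_rotvec(o['orientation']).as_matrix()
z=np.load("w4.npz"); W=z["W"]; L=(W-o['tcp_pos'])@T*1000
# cap's -x face and top as seen now, in tool axes
m=(abs(L[...,1])<19)&(L[...,0]>-48)&(L[...,0]<-36)&(abs(L[...,2])<40)
P=L[m]; print(len(P),"top height over TCP",np.round(np.percentile(-P[:,0],[5,50,95]),1),"z (pack x) min",np.round(np.percentile(P[:,2],[0.5,2]),1))
for lo in (-15,-5,5):
    q=L[(L[...,2]>lo)&(L[...,2]<lo+6)&(-L[...,0]>37)&(-L[...,0]<46)&(abs(L[...,1])<24)]; 
    if len(q): print("cap y ext at z",lo,np.round(np.percentile(q[:,1],[1,99]),1),np.round(np.percentile(-q[:,0],50),1))
E
```

```text
clock: 9.3
tcp_pos: [0.5087, -0.2542, 0.3115]
orientation: [-0.166, 1.564, 0.166]
contact_force: [-0.4, 0.1, -2.9]
grip_width: 0.0445
8107 top height over TCP [37.4 38.9 39.9] z (pack x) min [-25.5 -25. ]
cap y ext at z -15 [-23.5  23.4] 39.0
cap y ext at z -5 [-23.6  22.7] 39.0
cap y ext at z 5 [-23.5  21.8] 38.9
```

View pics/w4.png

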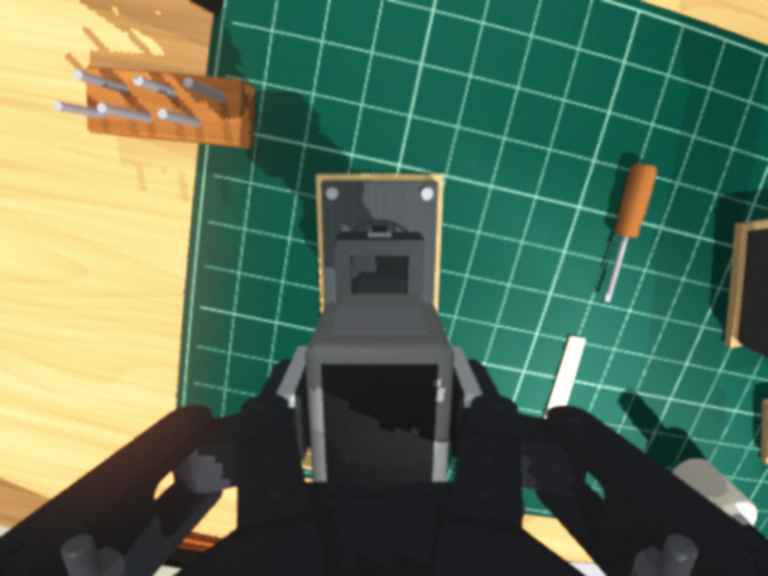

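The pack is clear of the burnisher: its socket is empty at (380,272), and the wrist force reads about the pack's weight. I'll use this view to find the wrist camera's bias on the known burnisher socket, then carry the pack over the charger.

```bash
python3 mouth.py w4 0.197 12.0 0.5093 -0.2547
python3 -m pendant '[44,0,0,0,-0.077, 44,0,0,0,-0.077, 44,0,20,5,0, 44,0,40,10,0, 44,0,40,10,0, 44,0,40,10,0, 44,0,40,10,0, 44,0,40,10,0, 44,0,40,10,0, 44,0,40,10,0, 44,0,40,10,0, 44,0,40,10,0, 44,0,40,10,0, 44,0,30,7.5,0, 44,0,16.4,4.8,0, 44,0,0,0,0, 44,0,0,0,0]' 20
python3 chg.py w5; python3 mouth.py w5 0.070 20.9 0.4573 0.2230
python3 -c "
from h import *
from scipy.spatial.transform import Rotation as R
o=r.get_obs(); T=R.from_rotvec(o['orientation']).as_matrix(); print(np.rad2deg(np.arctan2(T[1,2],T[0,2])),o['tcp_pos'])
W=np.load('w5.npz')['W']
near=np.hypot(W[...,0]-.457,W[...,1]-.223)<.11
m=near&(W[...,2]>.05)&(W[...,2]<.09); m=cv2.morphologyEx(m.astype(np.uint8),cv2.MORPH_OPEN,np.ones((3,3)))>0
P=W[m]; print(len(P),np.percentile(P[:,2],[25,50,75,90]),cv2.minAreaRect((P[:,:2]*1000).astype(np.float32)))
"
```

```text
depth 1190 x [-37.2   9.2] y [-35.8  35.8] xmax key -32.5 mid [-14.  -0.] world [ 0.4956 -0.2576]
dark 719 x [-20.3   2.9] y [-17.7  17.5] xmax key 2.1 mid [-8.7 -0.1] world [ 0.5008 -0.2566]
clock: 11.48
tcp_pos: [0.452, 0.2216, 0.3112]
orientation: [-0.285, 1.552, 0.284]
contact_force: [-0.7, -0.8, -1.9]
grip_width: 0.0442
depth 742 x [-22.   16.4] y [-19.1  15.9] xmax key 20.8 mid [-2.8 -1.6] world [0.4553 0.2205]
dark 662 x [-22.   19.3] y [-19.3  15.9] xmax key 22.2 mid [-1.3 -1.7] world [0.4566 0.221 ]
20.78017253203898 [0.45198107 0.22157954 0.31126274]
5579 [0.06738618 0.06981216 0.07108387 0.07175036] ((445.8999328613281, 214.9696044921875), (121.16793823242188, 108.55241394042969), 20.64504051208496)
```

The first wrist look was taken before the arm had settled, so it was about 3 mm off. I'll re-measure at rest in tool axes. Seen the same way, the burnisher's mouth lay at about y -0.8, z +1.4 mm from the TCP with the pack in hand, so that is where the charger's mouth should appear.

```bash
python3 chg.py w6; python3 - <<'E'
from h import *
from scipy.spatial.transform import Rotation as R
from mouth import mouth
o=r.get_obs(); T=R.from_rotvec(o['orientation']).as_matrix(); print(o['tcp_pos'],o['contact_force'],o['qvel'].round(3))
for n in("w5","w6"): mouth(n,0.0705,20.78,o['tcp_pos'][:2])
z=np.load("w6.npz"); im=z["im"]; cv2.imwrite("pics/w6c.png",cv2.resize(im[100:320,150:360,::-1],(630,660)[:2],interpolation=cv2.INTER_CUBIC)[:600])
g=cv2.cvtColor(im,cv2.COLOR_RGB2GRAY); W=z["W"]; c=viewer.calibration("wrist"); oo=np.linalg.inv(c["world_to_cam"])[:3,3]
P=oo+(W-oo)*((.0705-oo[2])/(W[...,2]-oo[2]))[...,None]; L=(P-o['tcp_pos'])@T*1000
for row in(160,168,176): print(row,[(round(float(L[row,k,1]),1),int(g[row,k])) for k in range(222,282,2) if abs(abs(L[row,k,1])-18)<5],round(float(np.nanmedian(L[row,240:265,2])),1))
col=262;print([(rr,round(float(L[rr,col,2]),1),int(g[rr,col])) for rr in range(140,205,2)])
E
```

```text
[0.45197196 0.22172708 0.31133966] [-0.00382002  0.60449798 -2.22944202] [-0.001 -0.001 -0.004 -0.003 -0.004 -0.001 -0.001]
depth 744 x [-16.6  23.1] y [-19.8  15.2] xmax key 26.1 mid [ 3.3 -2.3] world [0.4558 0.2207]
dark 677 x [-16.6  24.6] y [-19.9  15.2] xmax key 27.5 mid [ 4.  -2.3] world [0.4566 0.221 ]
depth 748 x [-16.5  21.8] y [-19.6  15.4] xmax key 26.2 mid [ 2.7 -2.1] world [0.4552 0.2207]
dark 680 x [-16.5  24.7] y [-19.7  15.5] xmax key 27.6 mid [ 4.1 -2.1] world [0.4566 0.2212]
160 [(-20.7, 115), (-18.0, 33), (-15.2, 28), (15.2, 57), (20.8, 137)] -9.5
168 [(-20.9, 106), (-18.1, 34), (-15.3, 30), (15.4, 58), (18.2, 131), (20.9, 137)] 1.7
176 [(-21.1, 105), (-18.3, 47), (-15.4, 32), (15.5, 75), (18.3, 137), (21.1, 138)] 13.1
[(140, -36.9, 135), (142, -34.2, 136), (144, -31.5, 137), (146, -28.8, 135), (148, -26.1, 133), (150, -23.3, 136), (152, -20.6, 134), (154, -17.8, 109), (156, -15.1, 37), (158, -12.3, 31), (160, -9.5, 30), (162, -6.7, 29), (164, -3.9, 31), (166, -1.1, 28), (168, 1.7, 29), (170, 4.6, 32), (172, 7.4, 30), (174, 10.3, 34), (176, 13.1, 33), (178, 16.0, 42), (180, 18.9, 63), (182, 21.8, 64), (184, 24.7, 90), (186, 27.6, 137), (188, 30.6, 137), (190, 33.5, 138), (192, 36.5, 140), (194, 39.5, 138), (196, 42.5, 99), (198, 45.5, 79), (200, 48.5, 81), (202, 51.5, 80), (204, 54.5, 83)]
```

View pics/w6c.png

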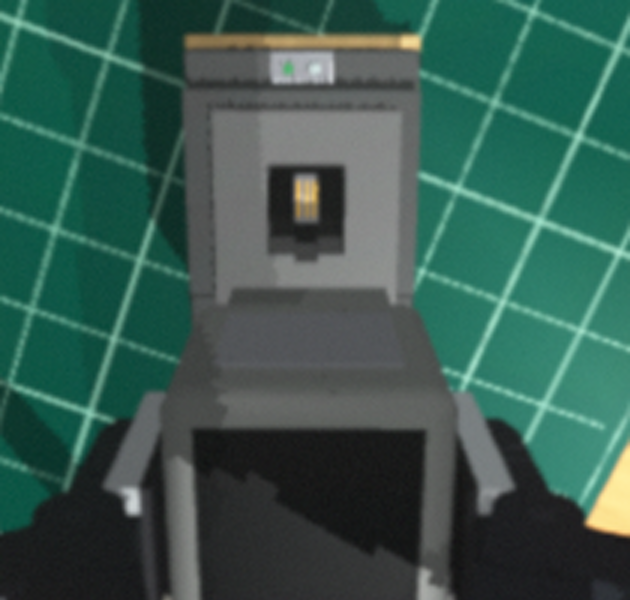

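The crop shows the mouth centred at column 306, between the cap's edges at 163 and 455. In tool axes its middle is at y -1.7, z +4.1. I'll shift by y -0.9, z +2.7 and go down until the foot is just above the rim.

```bash
python3 -m pendant '[44,10,-0.9,2.7,0, 44,35,0,0,0, 44,40,0,0,0, 44,40,0,0,0, 44,30,0,0,0, 44,20,0,0,0, 44,10,0,0,0, 44,6,0,0,0, 44,0,0,0,0, 44,0,0,0,0]' 20
python3 - <<'E'
from h import *
im,d=viewer.grab_frame("scene"); cv2.imwrite("pics/s2.png",cv2.resize(im[130:260,260:400,::-1],(700,600)[:2],interpolation=cv2.INTER_CUBIC))
o=r.get_obs(); print(o['tcp_pos'],o['contact_force'],o['grip_width'])
E
```

```text
clock: 12.82
tcp_pos: [0.4549, 0.2237, 0.1209]
orientation: [-0.286, 1.551, 0.287]
contact_force: [0.4, -0.2, -2.1]
grip_width: 0.0443
[0.45485976 0.22373516 0.12094009] [-0.07205918  0.30337045 -2.79403256] 0.044289918721705714
```

```bash
python3 -m pendant '[44,0,-1.7,-0.6,0, 44,0,0,0,0, 44,2,0,0,0, 44,0,0,0,0, 44,0,0,0,0]' 20; python3 -c "
from h import *
o=r.get_obs(); print(o['tcp_pos'],o['contact_force'],o['qvel'].round(3),o['moment'])"
```

```text
clock: 13.5
tcp_pos: [0.4544, 0.2217, 0.1182]
orientation: [-0.287, 1.552, 0.287]
contact_force: [-0.0, 1.0, -3.4]
grip_width: 0.044
[0.45442348 0.22169052 0.11823748] [-0.04674079  1.04874478 -3.42373759] [-0.001 -0.003 -0.001 -0.002  0.001  0.    -0.001] [-0.0155115   0.0054282   0.01179229]
```

View pics/s2.png

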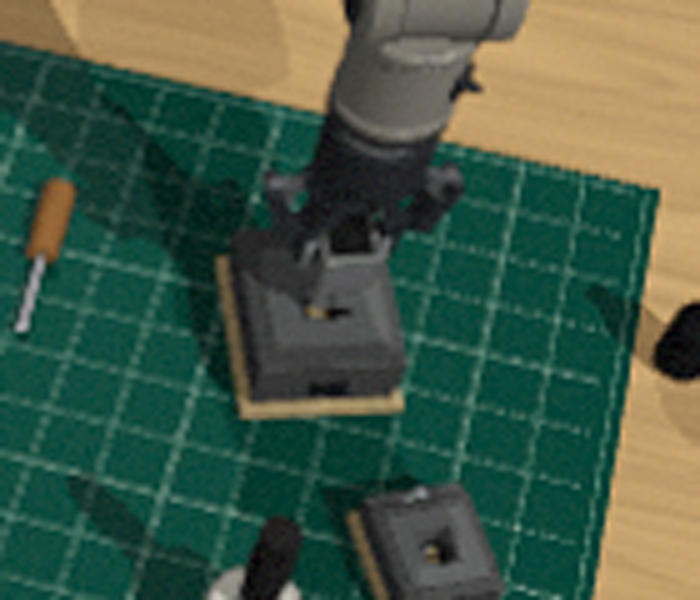

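The scene crop shows the pack over the larger charger, with only the mouth's +x strip showing in front of the stem at (325,312). That fits a centred pack. Now I'll go down slowly and feel for it.

```bash
python3 -m pendant '[44,2.5,0,0.3,0, 44,2.5,0,0,0, 44,2,0,0,0, 44,2,0,0,0, 44,1.5,0,0,0, 44,0,0,0,0]' 20; python3 -c "
from h import *
o=r.get_obs(); print(o['tcp_pos'],o['contact_force'],o['moment'])"
```

```text
clock: 14.25
tcp_pos: [0.4546, 0.2217, 0.1077]
orientation: [-0.287, 1.552, 0.286]
contact_force: [0.8, 0.6, -1.8]
grip_width: 0.0445
[0.45460849 0.2217189  0.10766493] [ 0.77157864  0.60606794 -1.79762135] [-0.03225488 -0.01577269 -0.04493284]
```

```bash
python3 -m pendant '[44,1.5,0,0,0, 44,1.5,0,0,0, 44,1.5,0,0,0, 44,0,0,0,0]' 20; python3 -c "
from h import *
o=r.get_obs(); print(o['tcp_pos'],o['contact_force'],o['moment'])"
```

```text
clock: 14.75
tcp_pos: [0.4546, 0.2217, 0.1032]
orientation: [-0.287, 1.552, 0.286]
contact_force: [0.3, 0.2, -2.5]
grip_width: 0.0442
[0.45464735 0.22172641 0.10316469] [ 0.27870974  0.15837273 -2.54457354] [-0.00407077 -0.04483316 -0.02432451]
```

The foot is 6 mm below rim height with no force, so the stem is in the mouth. Carrying on down.

```bash
python3 -m pendant '[44,2,0,0,0, 44,2,0,0,0, 44,2,0,0,0, 44,2,0,0,0, 44,2,0,0,0, 44,0,0,0,0]' 20; python3 -c "
from h import *
o=r.get_obs(); print(o['tcp_pos'],o['contact_force'],o['moment'])"
```

```text
clock: 15.5
tcp_pos: [0.4546, 0.2217, 0.0931]
orientation: [-0.287, 1.552, 0.286]
contact_force: [0.5, 0.1, -3.2]
grip_width: 0.0443
[0.45461278 0.22167788 0.09310022] [ 0.50257     0.08110685 -3.18586855] [-0.07110222 -0.03267897 -0.00748663]
```

```bash
python3 -m pendant '[44,2,0,0,0, 44,2,0,0,0, 44,2,0,0,0, 44,2,0,0,0, 44,0,0,0,0]' 20;  python3 -m pendant '[44,1.5,0,0,0, 44,1.5,0,0,0, 44,1.5,0,0,0, 44,0,0,0,0]' 20; python3 -c "
from h import *
o=r.get_obs(); print(o['tcp_pos'],o['contact_force'],o['moment'])"
```

```text
clock: 16.12
tcp_pos: [0.4546, 0.2217, 0.0851]
orientation: [-0.287, 1.552, 0.286]
contact_force: [0.1, 0.7, -2.1]
grip_width: 0.0443
clock: 16.62
tcp_pos: [0.4548, 0.2218, 0.0809]
orientation: [-0.286, 1.552, 0.287]
contact_force: [-0.6, -0.2, 1.7]
grip_width: 0.0441
[0.45480517 0.22183084 0.08094253] [-0.57668617 -0.22824492  1.74982462] [-0.08450301  0.26842562 -0.00166   ]
```

The force changed from -2 to +1.7 N, so the foot has met the contacts at about 0.0815. Home is about 5 mm lower.

```bash
python3 -m pendant '[44,1,0,0,0, 44,1,0,0,0, 44,1,0,0,0, 44,0,0,0,0]' 20;  python3 -m pendant '[44,0.7,0,0,0, 44,0,0,0,0]' 20; python3 -m pendant '[44,0.6,0,0,0, 44,0,0,0,0]' 20
```

```text
clock: 17.12
tcp_pos: [0.4548, 0.2218, 0.0778]
orientation: [-0.286, 1.552, 0.287]
contact_force: [-0.5, -0.6, 2.5]
grip_width: 0.0442
clock: 17.38
tcp_pos: [0.4548, 0.2218, 0.0771]
orientation: [-0.286, 1.552, 0.287]
contact_force: [-1.0, -0.6, 3.3]
grip_width: 0.0442
clock: 17.62
tcp_pos: [0.4548, 0.2218, 0.0765]
orientation: [-0.286, 1.552, 0.287]
contact_force: [-1.2, -0.5, 2.9]
grip_width: 0.0443
```

```bash
python3 -m pendant '[44,0.5,0,0,0, 44,0,0,0,0]' 20;  python3 -m pendant '[44,0.5,0,0,0, 44,0,0,0,0]' 20; python3 - <<'E'
from h import *
from scipy.spatial.transform import Rotation as R
im,d=viewer.grab_frame("wrist"); W=cloud("wrist",d); o=r.get_obs(); T=R.from_rotvec(o['orientation']).as_matrix(); L=(W-o['tcp_pos'])@T*1000
m=(abs(L[...,1])<18)&(L[...,2]>-20)&(L[...,2]<20)&(L[...,0]<-30)&(L[...,0]>-50); print("cap top over TCP",np.median(-L[m][:,0]),"cap top z",np.median(W[m][:,2]))
print(o['contact_force'])
E
```

```text
clock: 17.88
tcp_pos: [0.4548, 0.2218, 0.0762]
orientation: [-0.286, 1.552, 0.287]
contact_force: [-2.0, -0.7, 6.4]
grip_width: 0.0443
clock: 18.12
tcp_pos: [0.4552, 0.2219, 0.0761]
orientation: [-0.286, 1.551, 0.287]
contact_force: [-2.2, -1.6, 10.7]
grip_width: 0.0443
cap top over TCP 39.2001781469954 cap top z 0.11532696224965067
[-2.71402953 -0.8496376  10.47605928]
```

The force climbs steeply at TCP 0.0761, so the cap is standing on the rim. I'll open slowly, lowering the tool a little to cancel the pads' backward swing, so the tabs click out under the ledge.

```bash
python3 -m pendant '[46,0.3,0,0,0, 48,0.4,0,0,0, 50,0.4,0,0,0, 52,0.3,0,0,0, 54,0.3,0,0,0, 56,0.2,0,0,0, 58,0,0,0,0, 60,0,0,0,0, 60,0,0,0,0]' 20
python3 - <<'E'
from h import *
from scipy.spatial.transform import Rotation as R
im,d=viewer.grab_frame("wrist"); W=cloud("wrist",d); o=r.get_obs(); T=R.from_rotvec(o['orientation']).as_matrix(); L=(W-o['tcp_pos'])@T*1000
m=(abs(L[...,1])<18)&(L[...,2]>-20)&(L[...,2]<20)&(L[...,0]<-30)&(L[...,0]>-50); print("cap top over TCP",np.median(-L[m][:,0]),"cap top z",np.median(W[m][:,2]))
print(o['contact_force'])
m=(L[...,2]>-10)&(L[...,2]<10)&(-L[...,0]>28)&(-L[...,0]<36)&(abs(L[...,1])<33); print("tab y",np.round(np.percentile(L[m][:,1],[1,5,95,99]),1))
E
```

```text
clock: 19.3
tcp_pos: [0.4546, 0.2217, 0.0734]
orientation: [-0.287, 1.552, 0.286]
contact_force: [-0.2, -0.2, 0.6]
grip_width: 0.0598
cap top over TCP 42.394827648064556 cap top z 0.11584993456276733
[-0.43660731 -0.0516153   0.30865887]
tab y [-30.9 -30.6  29.1  29.4]
```

The cap top moved only 0.5 mm when let go. I'll back off and inspect from above.

```bash
python3 -m pendant '[70,0,0,0,0, 75,-4,0,0,0, 80,-10,0,0,0, 80,-25,0,0,0, 80,-40,0,0,0, 80,-40,0,0,0, 80,-40,0,0,0, 80,-40,0,0,0, 80,-20,0,0,0, 80,0,0,0,0, 80,0,0,0,0, 80,0,0,0,0]' 20
python3 chg.py w7; python3 - <<'E'
from h import *
W=np.load("w7.npz")["W"]; near=np.hypot(W[...,0]-.457,W[...,1]-.221)
def rect(m):
    m=cv2.morphologyEx(m.astype(np.uint8),cv2.MORPH_OPEN,np.ones((3,3)))>0; P=W[m]; rc=cv2.minAreaRect((P[:,:2]*1000).astype(np.float32)); return len(P),np.round(np.percentile(P[:,2],[10,50,90]),4),np.round(rc[0],1),np.round(rc[1],1),round(rc[2],1)
print("cap+tabs",rect((near<.05)&(W[...,2]>.095)&(W[...,2]<.13)))
print("cap top",rect((near<.05)&(W[...,2]>.111)&(W[...,2]<.13)))
print("case",rect((near<.11)&(W[...,2]>.05)&(W[...,2]<.09)))
P=W[(near<.05)&(W[...,2]>.111)&(W[...,2]<.13)]; A=np.c_[P[:,:2]-P[:,:2].mean(0),np.ones(len(P))]; s=np.linalg.lstsq(A,P[:,2],rcond=None)[0]; print("tilt",s)
Q=W[(near<.05)&(near>.036)&(W[...,2]>.06)&(W[...,2]<.08)]; print("plate z",np.median(Q[:,2]))
E
```

```text
clock: 20.85
tcp_pos: [0.4541, 0.2214, 0.2915]
orientation: [-0.287, 1.553, 0.286]
contact_force: [-0.5, -0.7, -0.8]
grip_width: 0.0802
cap+tabs (1847, array([0.1081, 0.1154, 0.1165]), array([454.8, 221.6]), array([53.5, 55.9]), 20.9)
cap top (1563, array([0.1139, 0.1156, 0.1166]), array([455.2, 221.1]), array([53.5, 41.1]), 21.9)
case (6307, array([0.0623, 0.0686, 0.0716]), array([453.6, 217.8]), array([137.4, 108.4]), 20.7)
tilt [0.01159928 0.00044596 0.11538991]
plate z 0.07085984653094479
```

View pics/w7.png

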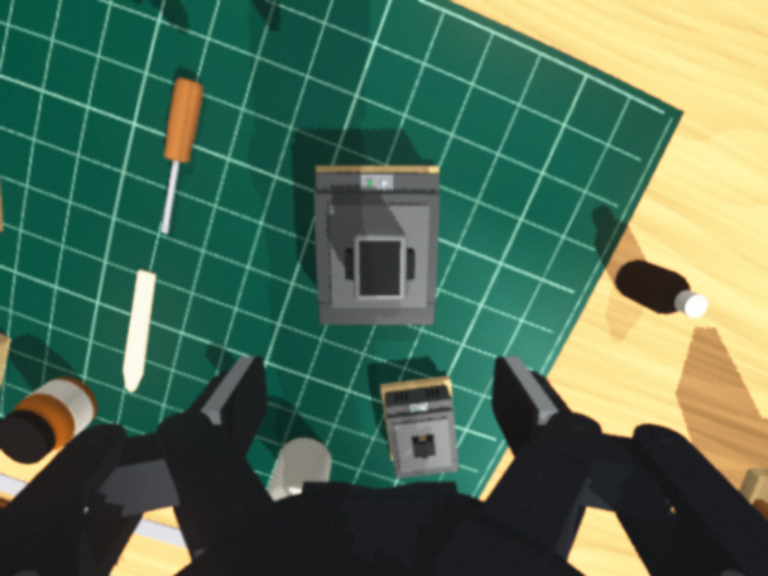

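The pack sits in the charger, with its cap at (380,268) and both tabs visible at (350,265) and (410,265). The tabs measure 55.9 mm across, so both are out. The cap top is 44.7 mm above the plate, against the cap's own 44 mm. The contact spring pushes harder than the pack weighs, so the pack would stand proud if it weren't latched. I'm handing in.

```bash
python3 -c "
from h import *
print(r.hand_in())"
```

```text
the job is handed in; nothing more can be done
None
```

The pack is in the larger charger and latched, and the job is handed in, at about 21 s on the robot's clock. I got no verdict, so what follows rests on my own measurements.

**What I did:** I squeezed both tabs evenly to their stops, with about zero sideways force. I drew the pack straight up; the wrist force then read only its weight. I carried it over, shifted it to the measured mouth, and lowered it by feel. The wrist force peaked at about 11 N as the cap came down on the rim. I opened the fingers only after that.

**Last checks, from the wrist camera:**

| Check | Measured | Needed |
|---|---|---|
| Cap top above the plate | 44.7 mm (cap is 44 mm tall) | cap's underside within 2 mm of the rim |
| Width over the tabs | 55.9 mm (56 mm when out) | each tab out to within 1.5 mm |
| Distance from charger's middle | about 5 mm | under 12 mm |
| Alignment with the charger | 0.2° from the cap-and-tabs outline, 1.2° from the cap top alone | under 4° (0.07 rad) |
| Tilt | about 0.012 rad | under 0.04 rad |

The gripper was about 20 cm clear of the pack, and I saw nothing else on the bench disturbed, though I did not measure that.

**What disagreed:**
- **First charger look:** my first wrist picture was taken before the arm had settled and put the charger about 3 mm off. I measured again at rest before lowering the pack.
- **Arm position:** after the descent the arm was about 1.8 mm off sideways, which I corrected before insertion.

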